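Load the test beam and jack it level

TASK

First hang the larger ring weight on the upright peg of the drooping test beam, sitting down on the peg's shoulder, and let go of it. Then stand the small lever jack flat on the table with its saddle squarely under the beam's marked lift pad (the one with the bolt and washer above it), and push the jack's handle all the way down so that the beam rises to level. The jack does not lock: finish while still holding the handle fully down, with the robot touching neither the beam nor the weight, and leave the other things on the bench where they are.

Things in the scene. Friction and masses are not known exactly. Their poses are not given: they have to be found in the camera images.
- ring_centre (a point): centre (half-way up) of the larger steel ring weight, 52 mm outside diameter, 24 mm high, 18 mm hole, about 0.3 kg, lying flat on the table
- spare_centre (a point): centre of the smaller spare ring, 32 mm outside diameter, 16 mm high; a bystander
- peg_seat (a point): on the beam, centre of the flat round shoulder (28 mm diameter, 22 mm high above the beam's top) on which the ring weight is to rest; the peg, 11 mm diameter, stands 34 mm up from here along its z axis. Its y axis runs along the beam from lift pad to pivot, as for lift_pad
- lift_pad (a point): centre of the lower face of the lift pad, a 26 mm round rubber disc under the beam's free end; 24 mm above it, on the beam's top, is its mark: a bolt head on a washer. Its y axis runs along the beam towards the pivot; the beam ends 22 mm past the pad on the -y side, and beyond that the table is free. The pad's face is about 86 mm above the table at rest, 105 mm with the beam level
- beam (a joint): angle of the test beam about its pivot, rad: 0 drooping on its rest, 0.075 when level; grows as it rises, and it sinks back unless held up. The beam is an aluminium bar 44 mm wide, 16 mm thick; along it from the lift pad: the peg at 105 mm, a fixed rest post below at 165 mm, the pivot between two grey cheeks at 250 mm
- jack: the grey lever jack, about 0.75 kg, loose; the origin is on its underside straight below the saddle, z up. Base plate 12 mm thick, from -55 to 55 mm in its x and from -165 to 35 mm in its y. The saddle is at its +y end, the carrying post and the handle are towards -y
- saddle_top (a point): centre of the jack saddle's flat top, a 34 mm round steel disc on a ram, 75 mm above the table with the handle up and 105 mm with it fully down (it moves in proportion)
- carry_post (a point): on the jack's carrying post, 20 mm below its top: an upright square bar 24 by 24 mm from the base plate to 95 mm above the table, at x -27, y -105 mm in the jack's frame (the point's axes are the jack's). Grip it from above across the jack's y direction (the handle stands close by on its +x side); the jack can be carried or slid by it
- paddle (a point): centre of the top of the handle's rubber-covered end, 34 mm wide and 40 mm long, which is pushed down. With the handle up it is at about x 36, y -145, z 142 mm in the jack's frame; fully down x 36, y -165, z 73 mm. It swings about a level pivot along the jack's x at y -20, z 68 mm
- pump_handle (a joint): angle of the jack's handle, rad: 0 up (sprung), 0.5 fully down at its stop. A push of about 3 N at the end starts it, about 7 to 9 N takes it fully down under the loaded beam; it springs back up when let go
Mind the look-alikes: they are no part of the job. Leave any yellow look-alike of the part that bears ring_centre alone. Leave any pink look-alike of the jack alone.

How it is judged:
By the outcome, as a careful person would: the job done as asked, in the order asked, and still so for the second after the job is handed in, while the arm keeps its last pose, push and grip.
It also fails if it takes over 67 s, if anything falls off the work surface, if the arm or the gripper's body presses on something with over 40 N, if the wrist force passes 120 N, or if a joint passes its speed limit or range.

ROBOT

A 6-joint arm with a two-finger parallel gripper is mounted at the origin on the work surface. World frame = base frame: x ahead of the robot, y to its left, z up, the work surface at z = 0. Lengths are in m, angles in degrees, forces in N, time in s.
With the tool pointing down it reaches from about 0.4 to 0.825 m from the base axis. Payload 7 kg.
Tool frame: the origin (TCP) lies at the very end of the fingers, on their centre line; the grasp point (between the pads) lies 19 mm behind it (ctrl.hold_point_z is the distance from the TCP to the grasp point, in m); z points along the fingers, y is the line along which they close (so a half turn about z gives the same grasp; the last joint's range is limited). The gripper opens to 88 mm and grips with 3 to 60 N. Pads are 19 mm wide; open, the fingers measure 130 mm over their backs; the gripper's body (78 mm by 193 mm) begins 47 mm behind the grasp point.
Start: joints at [92.367, 20.546, 0.682, 0, -70.136, -16.507], TCP at [0.165, 0.655, 0.227] pointing down, gripper open.
Joint ranges: [-176.03, 176.03], [-82.01, 121.73], [-58.28, 71.71], [-173.87, 95.51], [-174.79, -0.11], [-173.66, 173.66]. Speed limits (degrees/s): [136.94, 136.94, 172.46, 180, 180, 180].

INTERFACE

Orientations are given as [roll, pitch, yaw] about the fixed x, y, z axes, in that order (R = Rz(yaw) Ry(pitch) Rx(roll)).
In Python, from plant import sensors, viewer, workorder, ctrl gives the robot as it stands.
- The arm moves only by the shell command python3 -m pendant 'ROWS'. ROWS is JSON, a list of rows, each a list of 3 entries, a list of its own where there are three numbers: the opening, from -1 (shut) to 1 (fully open), so that 0 is half open, then the shift along the tool's x, y, z in m, then the turn, a rotation vector about the tool's x, y, z in degrees. A call has 1 to 10 rows; each row is the pose to reach, as a shift and turn from the pose commanded when the call began, along the tool's axes at that moment; what a row does not reach only later rows make up. A row lasts 1/12 s, in which the tool goes at most 41.7 mm and 7.16 degrees, less where a joint would pass 70% of its speed; a pose out of reach is approached as far as the arm can. A call with a gripper value outside its range is refused whole. The fingers move at their own pace and stop on an object; the grip force is fixed at half the most. Time passes only in rows, so rows that repeat a pose let the fingers close. It gives the time, the measured TCP pose, the force, the opening and the grip force at its end, in the units of the state.
- sensors.get_obs(): the state, without advancing time (a new reading comes with each control period).
- viewer.snapshot(name): name is "scene" or "side" or "wrist"; returns the picture (480x640x3 uint8, red, green, blue); there is no depth.
- viewer.camera_params(name): a dict with "fx", "fy", "cx", "cy" (pixels), "extrinsics" (4x4, takes a point from world to camera coordinates). Camera axes: x right, y up, looking along -z (the intrinsics and any distortion apply to the point x, -y, -z); pixel columns grow to the right and rows downward; lengths in m; the calibration is good to about 2 mm. A picture is of the moment at which its call begins: read the wrist's pose just before it. camera_params takes no time and is no camera call; for the wrist camera it gives the pose at the moment of the call.
- workorder.close_job(): hands the job in; it is judged then, once.
The state is a dict: "clock": time; "joint_pos": joint angles; "qvel": joint speeds; "tau": joint torques, N m; "tool_pos": TCP position; "orientation": TCP orientation; "force": force on the tool from outside, world axes, zero at the start; "moment": the same for the moment, N m; "opening": finger opening in m; "gripper_force": force on a finger pad.
Only numpy, scipy, OpenCV 4.12 (cv2) and the standard library are available. Lean on these libraries where they do the work, as an engineer would, in place of code of your own. Each camera call takes 0.05 s, during which the arm holds its last target. There are 200 camera calls.

## Working session

There is one attempt and no reset: what is moved stays moved. The work goes in short steps, Python scripts to look and compute and a shell command to move; the robot and the scene stay as the last step left them, time stands still between calls to the robot, and variables do not carry over. Pictures are saved under pics/ and viewed, at most 10 in all, crops included, and the job is handed in when it is done.

```bash
mkdir -p pics; ls; cat > h.py <<'E'
import numpy as np, cv2
from plant import sensors, viewer, workorder, ctrl
from scipy.spatial.transform import Rotation as R
def cam(n):
    p=viewer.camera_params(n); return p, np.array(p["extrinsics"])
def ray(p,u,v):
    E=np.array(p["extrinsics"]); K=np.array([[p["fx"],0,p["cx"]],[0,p["fy"],p["cy"]],[0,0,1]])
    d=np.array(p.get("distortion",p.get("dist",np.zeros(5))),float)
    x,y=cv2.undistortPoints(np.array([[[u,v]]],float),K,d)[0,0]
    c=-E[:3,:3].T@E[:3,3]; return c, E[:3,:3].T@np.array([x,-y,-1.])
def onz(p,u,v,z):
    c,d=ray(p,u,v); return c+d*(z-c[2])/d[2]
def tri(*rs):
    A=np.zeros((3,3));b=np.zeros(3)
    for c,d in rs:
        d=d/np.linalg.norm(d);P=np.eye(3)-np.outer(d,d);A+=P;b+=P@c
    return np.linalg.solve(A,b)
def proj(p,X):
    E=np.array(p["extrinsics"]);q=E[:3,:3]@np.array(X)+E[:3,3]
    return p["cx"]+p["fx"]*q[0]/-q[2], p["cy"]-p["fy"]*q[1]/-q[2]
def totool(dw):
    "world shift -> tool axes"
    o=sensors.get_obs(); return R.from_euler("xyz",o["orientation"],degrees=True).inv().apply(dw)
E
python3 - <<'E'
from h import *
for n in ("scene","side","wrist"):
    print(n,viewer.camera_params(n)); im=viewer.snapshot(n); cv2.imwrite(f"pics/{n}0.png",im[:,:,::-1])
print(sensors.get_obs(), ctrl.hold_point_z)
E
```

```text
pics
scene {'fx': 577.67379910044, 'fy': 577.67379910044, 'cx': 320.27894707023006, 'cy': 236.28662045204214, 'extrinsics': array([[-0.05904649,  0.99822052, -0.00832482,  0.05417315],
       [-0.79848542, -0.04222358,  0.6005316 ,  0.28445365],
       [ 0.59911146,  0.04210653,  0.79955769, -1.46566085],
       [ 0.        ,  0.        ,  0.        ,  1.        ]])}
side {'fx': 512.2569292662895, 'fy': 512.2569292662895, 'cx': 325.7465415166231, 'cy': 235.20867677246406, 'extrinsics': array([[-0.925579  , -0.37840107, -0.01077682,  0.39555537],
       [ 0.2881195 , -0.72264213,  0.62831163, -0.20047982],
       [-0.24554158,  0.57844704,  0.77788711, -0.9403495 ],
       [ 0.        ,  0.        ,  0.        ,  1.        ]])}
wrist {'fx': 427.2804416722828, 'fy': 427.2804416722828, 'cx': 324.0945138348317, 'cy': 233.88820098504664, 'extrinsics': array([[-0.24392177, -0.96979395,  0.00136339,  0.67399401],
       [ 0.93506067, -0.2355581 , -0.26490362,  0.03282308],
       [ 0.25722308, -0.06334091,  0.96427393, -0.3908837 ],
       [ 0.        ,  0.        ,  0.        ,  1.        ]])}
{'clock': 0.15, 'joint_pos': array([ 9.23682065e+01,  2.05810552e+01,  6.46187843e-01, -1.29197682e-02,
       -7.01380938e+01, -1.65068954e+01]), 'qvel': array([-0.02605795, -0.08025835,  0.19451549,  0.07413842, -0.00815114,
       -0.04903121]), 'tau': array([-2.01616815e-03, -5.83269417e+01,  2.93290454e+01,  7.00122669e+00,
        8.78724939e-03, -1.10650385e-04]), 'tool_pos': array([0.16482921, 0.65417672, 0.22585682]), 'orientation': array([ 1.79926595e+02, -9.08558228e-03, -1.41430804e+01]), 'force': array([ 0.00947593, -0.88442496,  0.19457282]), 'moment': array([-0.0563722 , -0.05240444,  0.00642709]), 'gripper_force': 0.0, 'opening': 0.08802421070296987} 0.0188
```

View pics/scene0.png

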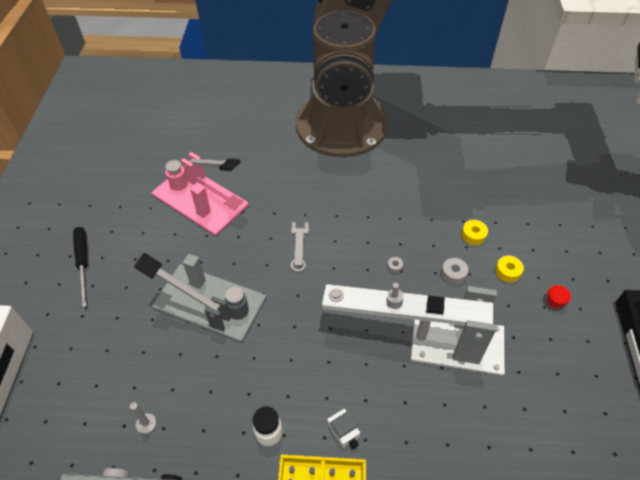

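View pics/side0.png

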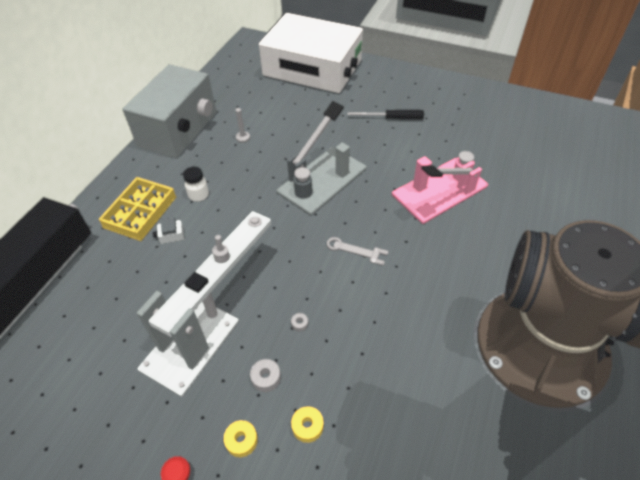

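```bash
python3 - <<'E'
from h import *
s=viewer.camera_params("scene");t=viewer.camera_params("side")
pts=dict(ring=((456,271),(265,374)),spare=((396,265),(300,321)),bolt=((336,294),(256,220)),pegtop=((395,284),(218,237)),
 saddle=((235,295),(303,175)),post=((192,261),(342,148)),paddle=((148,265),(334,110)),y1=((475,232),(307,423)),y2=((510,269),(240,437)),blacktape=((436,305),(197,282)))
for k,(a,b) in pts.items():
    X=tri(ray(s,*a),ray(t,*b)); print(k,X.round(4),"reach",np.hypot(*X[:2]).round(3),[np.round(np.subtract(proj(s,X),a),1),np.round(np.subtract(proj(t,X),b),1)])
a=cv2.imread("pics/scene0.png");b=cv2.imread("pics/side0.png")
c1=cv2.resize(a[215:375,310:510],None,fx=3,fy=3,interpolation=cv2.INTER_CUBIC)
cv2.imwrite("pics/c1.png",np.hstack([cv2.resize(a[225:345,130:290],(400,300),interpolation=cv2.INTER_CUBIC),cv2.resize(b[90:225,260:440],(400,300),interpolation=cv2.INTER_CUBIC)]))
c=np.vstack([_ for _ in [cv2.imread("pics/c1.png"),np.hstack([cv2.resize(a[240:390,310:510],(400,300),interpolation=cv2.INTER_CUBIC),cv2.resize(b[200:395,130:390],(400,300),interpolation=cv2.INTER_CUBIC)])]])
cv2.imwrite("pics/c1.png",c)
E
```

```text
ring [0.4418 0.248  0.0147] reach 0.507 [array([-0.7, -0.4]), array([-0.8,  0.6])]
spare [0.4293 0.1268 0.0089] reach 0.448 [array([-0.7, -0.5]), array([-0.7,  0.6])]
bolt [0.5691 0.0077 0.1126] reach 0.569 [array([-0.4, -0.4]), array([-0.4,  0.3])]
pegtop [0.5818 0.1084 0.1728] reach 0.592 [array([0.3, 0.3]), array([ 0.3, -0.2])]
saddle [ 0.5549 -0.1816  0.0672] reach 0.584 [array([0.1, 0. ]), array([ 0., -0.])]
post [ 0.4977 -0.2704  0.0907] reach 0.566 [array([-0.1, -0.1]), array([-0.1,  0.1])]
paddle [ 0.5421 -0.3334  0.1376] reach 0.636 [array([-0.1, -0.1]), array([-0.1,  0.1])]
y1 [0.3394 0.2975 0.0145] reach 0.451 [array([-0.3, -0.2]), array([-0.4,  0.3])]
y2 [0.4311 0.3589 0.0143] reach 0.561 [array([-0.5, -0.3]), array([-0.6,  0.4])]
blacktape [0.5915 0.1819 0.1282] reach 0.619 [array([-0.5, -0.3]), array([-0.5,  0.3])]
```

View pics/c1.png

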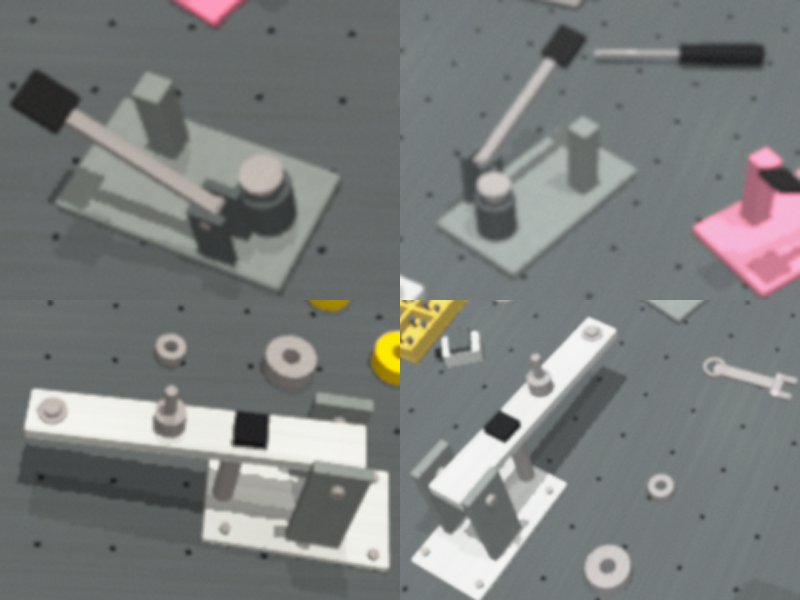

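The crops give consistent positions. The ring is at (0.442, 0.248), the lift-pad bolt at (0.569, 0.008) and the beam yaw is about -7.2°. The jack saddle is at (0.555, -0.182) with jack yaw about -18.6°. Moving over the ring now.

```bash
python3 -m pendant '[[1,[0.368,0.326,0.06],[0,0,41]],[1,[0.368,0.326,0.06],[0,0,41]],[1,[0.368,0.326,0.06],[0,0,41]],[1,[0.368,0.326,0.06],[0,0,41]],[1,[0.368,0.326,0.06],[0,0,41]],[1,[0.368,0.326,0.06],[0,0,41]],[1,[0.368,0.326,0.06],[0,0,41]],[1,[0.368,0.326,0.06],[0,0,41]],[1,[0.368,0.326,0.06],[0,0,41]],[1,[0.368,0.326,0.06],[0,0,41]]]'
cat > st.py <<'E'
from h import *
o=sensors.get_obs()
for k in ("clock","tool_pos","orientation","joint_pos","force","opening","gripper_force"): print(k,np.round(o[k],4))
E
python3 st.py
```

```text
clock: 0.98
tool_pos: [0.3987, 0.3111, 0.176]
orientation: [-180.0, 0.0, -55.1]
force: [1.1, 2.0, 0.6]
opening: 0.0876
gripper_force: 0.0
clock 0.9833
tool_pos [0.3987 0.3111 0.176 ]
orientation [-1.799831e+02  1.190000e-02 -5.511870e+01]
joint_pos [ 6.02500e+01  6.90570e+00 -2.45567e+01 -4.10000e-03 -5.85172e+01
 -2.53665e+01]
force [1.0999 1.983  0.6327]
opening 0.0876
gripper_force 0.0
```

```bash
python3 -m pendant '[[1,[0.0765,0,0.05],[0,0,0]],[1,[0.0765,0,0.05],[0,0,0]],[1,[0.0765,0,0.05],[0,0,0]],[1,[0.0765,0,0.05],[0,0,0]],[1,[0.0765,0,0.05],[0,0,0]]]'
python3 - <<'E'
from h import *
o=sensors.get_obs();p=viewer.camera_params("wrist");im=viewer.snapshot("wrist");cv2.imwrite("pics/w1.png",im[:,:,::-1])
print(o["tool_pos"],proj(p,[.442,.248,.024]),p["extrinsics"].tolist())
E
```

```text
clock: 1.4
tool_pos: [0.4421, 0.2497, 0.1259]
orientation: [180.0, -0.0, -55.2]
force: [0.2, 0.6, 0.0]
opening: 0.0877
gripper_force: 0.0
[0.44207379 0.24971678 0.12591113] (np.float64(325.68645428410673), np.float64(231.8194224446719)) [[-0.8211312189522718, -0.5707393164039269, 0.0003923935959669848, 0.5054806843547648], [0.550273429880164, -0.7918687268831665, -0.2648453732885526, -0.03917281499592075], [0.15146839152072689, -0.2172568804323828, 0.9642908141608075, -0.30642698079888325], [0.0, 0.0, 0.0, 1.0]]
```

View pics/w1.png

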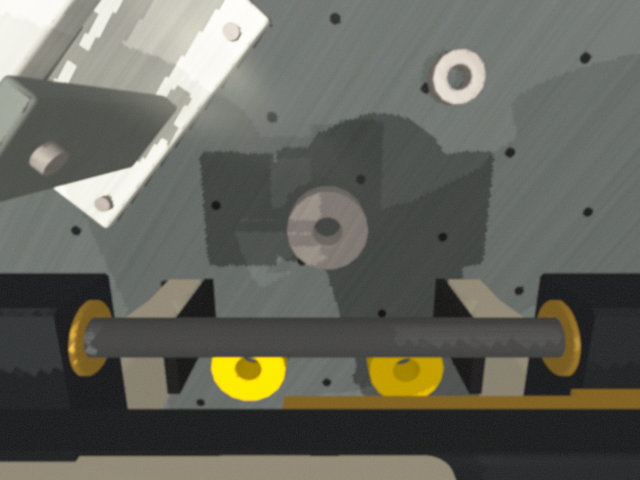

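```bash
python3 - <<'E'
from h import *
p=viewer.camera_params("wrist");o=sensors.get_obs()
for uv,z in (((328,227.5),.024),((328,226),.024),((459,76),.016),((175,100),.0),((30,200),.0),((175,100),.12),((10,80),.12)): print(uv,z,onz(p,*uv,z).round(4),totool(onz(p,*uv,z)-o["tool_pos"]).round(4))
E
```

```text
(328, 227.5) 0.024 [0.4424 0.246  0.024 ] [0.004  0.0024 0.1025]
(328, 226) 0.024 [0.443  0.2452 0.024 ] [0.005  0.0024 0.1025]
(459, 76) 0.016 [0.4307 0.1271 0.016 ] [0.0949 0.08   0.1105]
(175, 100) 0.0 [0.567 0.238 0.   ] [ 0.0817 -0.0952  0.1265]
(30, 200) 0.0 [0.6156 0.3508 0.    ] [ 0.0169 -0.1996  0.1266]
(175, 100) 0.12 [0.5317 0.2185 0.12  ] [ 0.0775 -0.0552  0.0065]
(10, 80) 0.12 [0.5847 0.247  0.12  ] [ 0.0845 -0.1149  0.0066]
```

```bash
python3 -m pendant '[[1,[0.003,0.001,0.04],[0,0,0]],[1,[0.003,0.001,0.08],[0,0,0]],[1,[0.003,0.001,0.105],[0,0,0]],[1,[0.003,0.001,0.115],[0,0,0]],[1,[0.003,0.001,0.121],[0,0,0]],[1,[0.003,0.001,0.121],[0,0,0]],[1,[0.003,0.001,0.121],[0,0,0]]]'
python3 -m pendant '[[-1,[0,0,0],[0,0,0]],[-1,[0,0,0],[0,0,0]],[-1,[0,0,0],[0,0,0]],[-1,[0,0,0],[0,0,0]],[-1,[0,0,0],[0,0,0]],[-1,[0,0,0],[0,0,0]],[-1,[0,0,0],[0,0,0]],[-1,[0,0,0],[0,0,0]]]'
```

```text
clock: 2.03
tool_pos: [0.4434, 0.2485, 0.0064]
orientation: [-179.9, 0.0, -55.1]
force: [0.0, 0.3, 1.1]
opening: 0.0875
gripper_force: 0.0
clock: 2.7
tool_pos: [0.4426, 0.2469, 0.0053]
orientation: [180.0, -0.0, -55.1]
force: [-2.3, -0.6, 5.2]
opening: 0.0515
gripper_force: 30.0
```

```bash
python3 -m pendant '[[-1,[0,0,-0.04],[0,0,0]],[-1,[0,0,-0.08],[0,0,0]],[-1,[0,0,-0.12],[0,0,0]],[-1,[0,0,-0.16],[0,0,0]],[-1,[0.01,0,-0.2],[0,0,0]],[-1,[0.05,-0.008,-0.2],[0,0,0]],[-1,[0.09,-0.016,-0.2],[0,0,0]],[-1,[0.13,-0.024,-0.2],[0,0,0]],[-1,[0.165,-0.03,-0.2],[0,0,0]],[-1,[0.193,-0.035,-0.2],[0,0,0]]]'
python3 -m pendant '[[-1,[0,0,0],[0,0,0]],[-1,[0,0,0],[0,0,0]],[-1,[0,0,0],[0,0,0]]]'
python3 - <<'E'
from h import *
o=sensors.get_obs();p=viewer.camera_params("wrist");im=viewer.snapshot("wrist");cv2.imwrite("pics/w2.png",im[:,:,::-1])
print(o["tool_pos"])
np.save("w2.npy",p,allow_pickle=True)
E
```

```text
clock: 3.53
tool_pos: [0.5827, 0.1066, 0.204]
orientation: [179.9, 0.0, -55.2]
force: [0.1, 1.0, -3.9]
opening: 0.0514
gripper_force: 30.0
clock: 3.78
tool_pos: [0.5811, 0.1084, 0.2039]
orientation: [179.9, 0.0, -55.2]
force: [0.3, 0.4, -3.6]
opening: 0.0517
gripper_force: 30.0
[0.58108418 0.10839469 0.20390693]
```

View pics/w2.png

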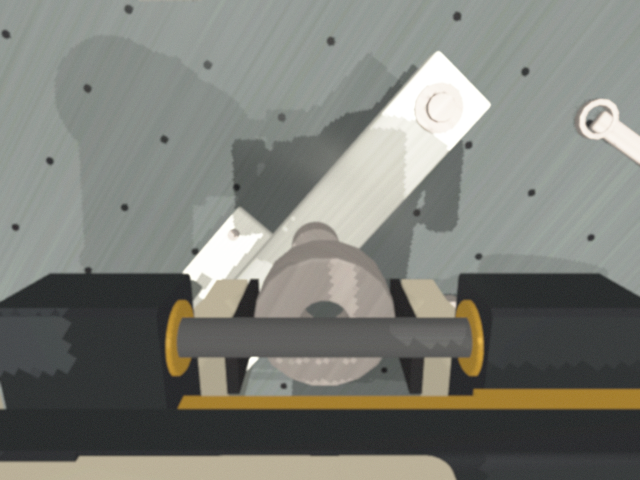

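```bash
python3 - <<'E'
from h import *
p=np.load("w2.npy",allow_pickle=True).item();o=sensors.get_obs()
print("bolt",onz(p,439,106,.114).round(4))
print("beam end corners",onz(p,438,50,.109),onz(p,490,102,.109))
for c in ([.582,.1115,.139],[.5818,.1084,.1728]): print(proj(p,c),totool(np.array(c)-o["tool_pos"]).round(4))
c=np.array([.582,.1115,.139]); e=[proj(p,c+[.014*np.cos(a),.014*np.sin(a),0]) for a in np.linspace(0,6.28,60)]; e=np.array(e);print("shoulder extents",e.min(0),e.max(0))
c=o["tool_pos"]+[0,0,.019]; e=np.array([proj(p,c+[.026*np.cos(a),.026*np.sin(a),0]) for a in np.linspace(0,6.28,60)]);print("ringtop extents",e.min(0),e.max(0))
im=cv2.imread("pics/w2.png"); print(cv2.imwrite("pics/w2c.png",cv2.resize(im[200:400,230:430],(600,600),interpolation=cv2.INTER_CUBIC)))
E
```

```text
bolt [0.5724 0.0083 0.114 ]
beam end corners [ 0.59049703 -0.01527875  0.109     ] [ 0.54899579 -0.01078193  0.109     ]
(np.float64(319.3683232538696), np.float64(255.09771205571042)) [-0.0015 -0.0024  0.0653]
(np.float64(322.79715905842846), np.float64(272.63051806883743)) [ 0.0009 -0.0004  0.0315]
shoulder extents [293.98018151 230.54821532] [344.76342306 278.85443755]
ringtop extents [251.27278465 255.81503847] [395.86957986 387.18639172]
True
```

View pics/w2c.png

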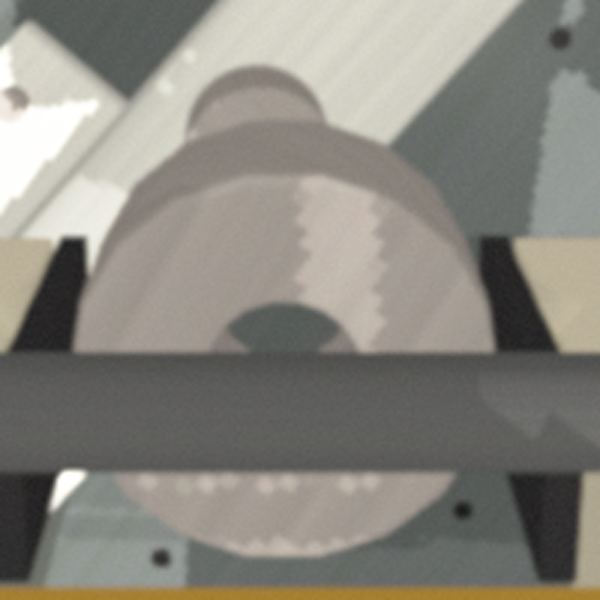

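```bash
python3 -m pendant '[[-1,[0,-0.0043,0],[0,0,0]],[-1,[0,-0.0043,0.01],[0,0,0]],[-1,[0,-0.0043,0.02],[0,0,0]],[-1,[0,-0.0043,0.03],[0,0,0]],[-1,[0,-0.0043,0.04],[0,0,0]],[-1,[0,-0.0043,0.04],[0,0,0]],[-1,[0,-0.0043,0.04],[0,0,0]]]'
python3 -m pendant '[[-1,[0,0,0.006],[0,0,0]],[-1,[0,0,0.011],[0,0,0]],[-1,[0,0,0.015],[0,0,0]],[-1,[0,0,0.015],[0,0,0]],[-1,[0,0,0.015],[0,0,0]]]'
```

```text
clock: 4.42
tool_pos: [0.5847, 0.111, 0.1639]
orientation: [179.9, 0.0, -55.1]
force: [-0.6, 0.2, -4.5]
opening: 0.0516
gripper_force: 30.0
clock: 4.83
tool_pos: [0.5852, 0.1111, 0.1499]
orientation: [180.0, 0.0, -55.1]
force: [0.7, 0.1, -3.9]
opening: 0.0516
gripper_force: 30.0
```

```bash
python3 -m pendant '[[-1,[0,0,0.0015],[0,0,0]],[-1,[0,0,0.003],[0,0,0]],[-1,[0,0,0.003],[0,0,0]]]'
python3 -m pendant '[[-1,[0,0,0.0015],[0,0,0]],[-1,[0,0,0.0025],[0,0,0]],[-1,[0,0,0.0025],[0,0,0]]]'
```

```text
clock: 5.08
tool_pos: [0.5852, 0.1112, 0.1469]
orientation: [180.0, 0.0, -55.1]
force: [-0.4, -0.0, -4.7]
opening: 0.0511
gripper_force: 30.0
clock: 5.33
tool_pos: [0.5857, 0.1111, 0.1459]
orientation: [-179.9, -0.0, -55.1]
force: [-3.0, -0.7, 5.5]
opening: 0.0516
gripper_force: 30.0
```

```bash
python3 -m pendant '[[1,[0,0,0],[0,0,0]],[1,[0,0,0],[0,0,0]],[1,[0,0,0],[0,0,0]],[1,[0,0,0],[0,0,0]],[1,[0,0,0],[0,0,0]],[1,[0,0,0],[0,0,0]]]'
python3 -m pendant '[[1,[0,0,-0.01],[0,0,0]],[1,[0,0,-0.03],[0,0,0]],[1,[0,0,-0.06],[0,0,0]],[1,[0,0,-0.1],[0,0,0]],[1,[0,0,-0.12],[0,0,0]],[1,[0,0,-0.12],[0,0,0]]]'
python3 - <<'E'
from h import *
p=viewer.camera_params("wrist");im=viewer.snapshot("wrist");np.save("w3.npy",p,allow_pickle=True)
b=viewer.snapshot("side")
cv2.imwrite("pics/w3.png",np.hstack([cv2.resize(im[:,:,::-1],(480,360)),cv2.resize(b[180:300,150:250,::-1],(300,360))]))
cv2.imwrite("pics/w3full.png",im[:,:,::-1])
E
```

```text
clock: 5.83
tool_pos: [0.5854, 0.1113, 0.1446]
orientation: [-180.0, -0.0, -55.1]
force: [-0.1, -0.1, -0.2]
opening: 0.0846
gripper_force: 0.0
clock: 6.33
tool_pos: [0.5879, 0.1118, 0.2715]
orientation: [-179.5, -0.2, -55.1]
force: [-0.1, 0.5, 0.3]
opening: 0.0877
gripper_force: 0.0
```

View pics/w3.png

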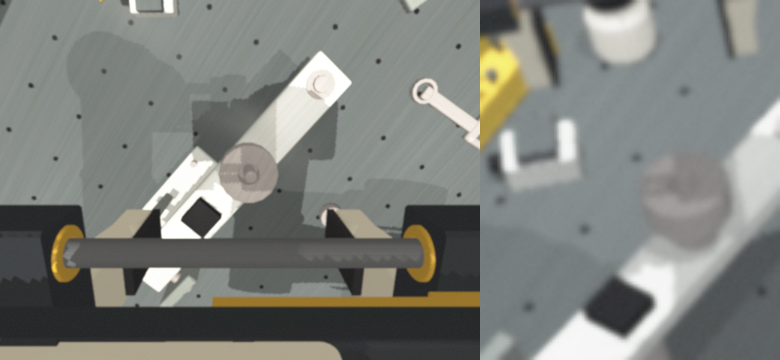

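```bash
python3 -m pendant '[[1,[0.0263,0.0289,0],[0,0,-4]],[1,[0.0525,0.0578,0],[0,0,-8]],[1,[0.0788,0.0867,0],[0,0,-12]],[1,[0.105,0.1156,0],[0,0,-16]],[1,[0.1313,0.1445,0],[0,0,-20]],[1,[0.1576,0.1734,0],[0,0,-24]],[1,[0.1839,0.2023,0],[0,0,-28]],[1,[0.2101,0.2312,0],[0,0,-32]],[1,[0.2364,0.26,0],[0,0,-36]],[1,[0.2627,0.289,0],[0,0,-36.5]]]'
python3 -m pendant '[[1,[0,0,0.03],[0,0,0]],[1,[0,0,0.06],[0,0,0]],[1,[0,0,0.06],[0,0,0]],[1,[0,0,0.06],[0,0,0]]]'
python3 - <<'E'
from h import *
o=sensors.get_obs();p=viewer.camera_params("wrist");im=viewer.snapshot("wrist");cv2.imwrite("pics/w4.png",im[:,:,::-1]);np.save("w4.npy",p,allow_pickle=True)
print(o["tool_pos"],o["orientation"],proj(p,[.555,-.1816,.075]),proj(p,[.4977,-.2704,.095]))
q=np.load("w3.npy",allow_pickle=True).item(); print(onz(q,427,112,.114))
E
```

```text
clock: 7.27
tool_pos: [0.497, -0.271, 0.2639]
orientation: [180.0, 0.1, -18.4]
force: [0.7, 0.2, -0.1]
opening: 0.0874
gripper_force: 0.0
clock: 7.6
tool_pos: [0.4969, -0.2695, 0.2031]
orientation: [179.9, 0.3, -18.7]
force: [-0.0, -0.3, 1.0]
opening: 0.0882
gripper_force: 0.0
[ 0.49685992 -0.26951047  0.20313499] [179.94345195   0.2773002  -18.65861051] (np.float64(172.62472660086212), np.float64(184.10508805673294)) (np.float64(324.5135767986858), np.float64(228.86029775100192))
[0.57213837 0.0090973  0.114     ]
```

View pics/w4.png

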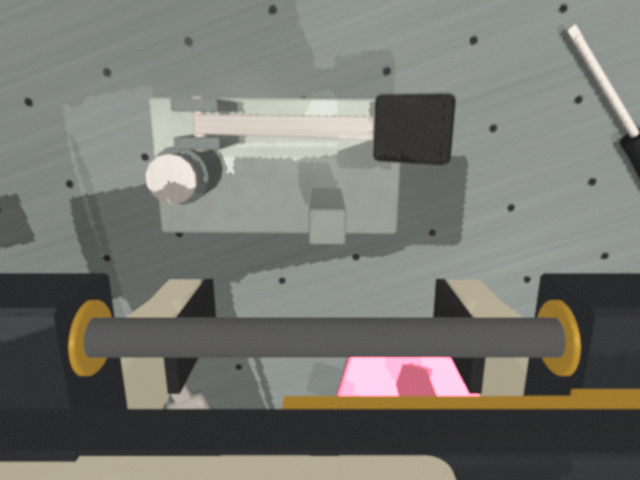

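```bash
python3 - <<'E'
from h import *
p=np.load("w4.npy",allow_pickle=True).item();o=sensors.get_obs();T=o["tool_pos"]
s=viewer.camera_params("scene");t=viewer.camera_params("side")
f=lambda n,X: print(n,X.round(4),totool(X-T).round(4))
S=onz(p,171,177.5,.075);P=onz(p,327.7,225.5,.095);f("saddle",S);f("post",P)
d=P-S;print("len",np.hypot(*d[:2]),"yaw",np.degrees(np.arctan2(d[1],d[0])-np.arctan2(-.105,-.027)))
f("paddle",onz(p,414,128,.142))
for a in ((374,95),(452,163),(374,158)): f("padcorner",onz(p,*a,.14))
f("base edge",onz(p,165,232,.012));f("base edge2",onz(p,397,233,.012))
for n,a,b in (("pinkpaddle",(230,164),(432,171)),("pinkpost",(200,187),(421,163)),("pinksaddle",(173,166),(466,157))): f(n,tri(ray(s,*a),ray(t,*b)))
E
```

```text
saddle [ 0.5594 -0.1824  0.075 ] [ 0.0303 -0.1023  0.1298]
post [ 0.4992 -0.2731  0.095 ] [0.0021 0.0029 0.11  ]
len 0.10887282012763512 yaw -19.19423929431032
paddle [ 0.5448 -0.3333  0.142 ] [0.0645 0.0455 0.0629]
padcorner [ 0.5662 -0.3192  0.14  ] [0.0802 0.0253 0.0649]
padcorner [ 0.5214 -0.3476  0.14  ] [0.0469 0.0665 0.065 ]
padcorner [ 0.5367 -0.3103  0.14  ] [0.0495 0.0262 0.0649]
base edge [ 0.5173 -0.1343  0.012 ] [-0.0249 -0.1345  0.1929]
base edge2 [ 0.4535 -0.3206  0.012 ] [-0.0259  0.0625  0.1931]
pinkpaddle [ 0.2853 -0.2228  0.1382] [-0.2167  0.0236  0.067 ]
pinkpost [ 0.3181 -0.285   0.0973] [-0.1657  0.072   0.1079]
pinksaddle [ 0.2343 -0.3672  0.071 ] [-0.2189  0.1766  0.1344]
```

```bash
python3 -m pendant '[[1,[0,0.003,0.03],[0,0,0]],[1,[0,0.003,0.06],[0,0,0]],[1,[0,0.003,0.09],[0,0,0]],[1,[0,0.003,0.115],[0,0,0]],[1,[0,0.003,0.128],[0,0,0]],[1,[0,0.003,0.137],[0,0,0]],[1,[0,0.003,0.137],[0,0,0]],[1,[0,0.003,0.137],[0,0,0]]]'
python3 -m pendant '[[-1,[0,0,0],[0,0,0]],[-1,[0,0,0],[0,0,0]],[-1,[0,0,0],[0,0,0]],[-1,[0,0,0],[0,0,0]],[-1,[0,0,0],[0,0,0]],[-1,[0,0,0],[0,0,0]],[-1,[0,0,0],[0,0,0]],[-1,[0,0,0],[0,0,0]],[-1,[0,0,0],[0,0,0]],[-1,[0,0,0],[0,0,0]]]'
```

```text
clock: 8.32
tool_pos: [0.4986, -0.2723, 0.0689]
orientation: [180.0, -0.1, -18.6]
force: [0.4, 0.0, 0.5]
opening: 0.0878
gripper_force: 0.0
clock: 9.15
tool_pos: [0.4973, -0.2724, 0.0676]
orientation: [180.0, 0.0, -18.6]
force: [-0.4, -0.5, -0.7]
opening: 0.0266
gripper_force: 0.0
```

```bash
python3 -m pendant '[[-1,[0,0,0],[0,0,0]],[-1,[0,0,0],[0,0,0]],[-1,[0,0,-0.001],[0,0,0]],[-1,[-0.001,-0.01,-0.001],[0,0,-1]],[-1,[-0.002,-0.02,-0.001],[0,0,-3]],[-1,[-0.004,-0.035,-0.001],[0,0,-5]],[-1,[-0.006,-0.05,-0.001],[0,0,-7]],[-1,[-0.008,-0.062,-0.001],[0,0,-9]],[-1,[-0.01,-0.07,-0.001],[0,0,-10]],[-1,[-0.01,-0.07,-0.001],[0,0,-10]]]'
python3 st.py; python3 - <<'E'
from h import *
a=viewer.snapshot("scene");b=viewer.snapshot("side")
cv2.imwrite("pics/s5.png",np.hstack([cv2.resize(a[190:350,140:360,::-1],(400,300)),cv2.resize(b[110:275,200:420,::-1],(400,300))]))
E
```

```text
clock: 9.98
tool_pos: [0.5099, -0.2009, 0.0682]
orientation: [-180.0, 0.1, -8.4]
force: [0.1, 0.9, -8.0]
opening: 0.0238
gripper_force: 30.0
clock 9.9833
tool_pos [ 0.5099 -0.2009  0.0682]
orientation [-1.799846e+02  7.010000e-02 -8.439100e+00]
joint_pos [-1.04180e+00  1.77819e+01 -2.67883e+01 -3.41000e-02 -4.54973e+01
  8.26266e+01]
force [ 0.0527  0.8796 -8.0486]
opening 0.0238
gripper_force 29.9938
```

View pics/s5.png

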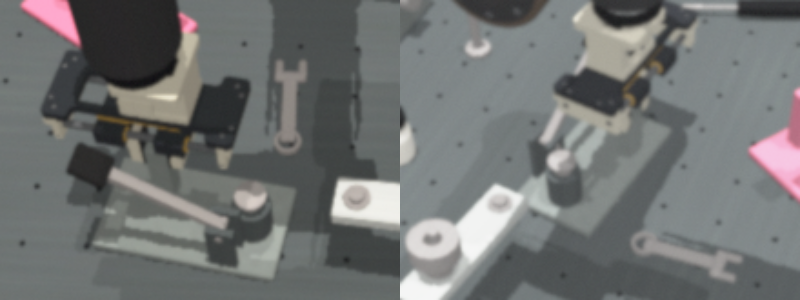

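The ring is seated on the peg and the jack is held clear, with its saddle near (250,200) in the left crop and the beam end to its right. I'll locate the saddle and bolt by mask in the wrist view.

```bash
cat > m.py <<'E'
from h import *
import sys
o=sensors.get_obs();p=viewer.camera_params("wrist");im=viewer.snapshot("wrist");cv2.imwrite(f"pics/{sys.argv[1]}.png",im[:,:,::-1])
T=o["tool_pos"];print("T",T.round(4),o["orientation"].round(2))
a=np.radians(o["orientation"][2]+18.6);S=T+[.0621*np.cos(a)-.09*np.sin(a),.0621*np.sin(a)+.09*np.cos(a),0];S[2]=.077
g=cv2.cvtColor(im,cv2.COLOR_RGB2GRAY)
for n,X,r in (("saddle",S,.017),("bolt",np.array([.5724,.0087,.114]),.010)):
    u,v=proj(p,X); k=np.linalg.norm(np.array(p["extrinsics"])[2,:3]@X+p["extrinsics"][2][3]); rp=r*p["fx"]/k
    u0,v0=int(u-2.2*rp),int(v-2.2*rp); c=g[max(v0,0):int(v+2.2*rp),max(u0,0):int(u+2.2*rp)]
    print(n,"pred",X.round(4),round(u),round(v),"r",round(rp,1),"crop",c.shape)
    if min(c.shape)<15: continue
    h=cv2.HoughCircles(cv2.resize(c,None,fx=4,fy=4,interpolation=cv2.INTER_CUBIC),cv2.HOUGH_GRADIENT_ALT,1.5,20,param1=150,param2=0.4,minRadius=int(3.2*rp),maxRadius=int(5*rp))
    if h is not None:
        for x,y,R_ in h[0][:4]:
            q=(x/4+max(u0,0),y/4+max(v0,0)); print("  circ",np.round(q,1),R_/4,onz(p,*q,X[2]).round(4))
    _,m=cv2.threshold(c,0,255,cv2.THRESH_OTSU); nl,l,st,ce=cv2.connectedComponentsWithStats(m)
    for i in range(1,nl):
        if st[i,4]>100: q=ce[i]+[max(u0,0),max(v0,0)];print("  blob",st[i],onz(p,*q,X[2]).round(4))
E
python3 m.py w6
```

```text
T [ 0.51   -0.2022  0.0683] [ 1.80e+02  5.00e-02 -8.57e+00]
saddle pred [ 0.5555 -0.1028  0.077 ] 35 234 r 46.6 crop (205, 137)
  blob [    0     0   137   171 14761] [ 0.5657 -0.114   0.077 ]
bolt pred [0.5724 0.0087 0.114 ] -452 268 r 35.6 crop (156, 267)
  blob [    0     0   267   156 19245] [ 0.5557 -0.1584  0.114 ]
  blob [ 81   0  27  25 218] [ 0.5686 -0.1494  0.114 ]
```

```bash
python3 -m pendant '[[-1,[0,-0.012,0],[0,0,-1]],[-1,[0,-0.025,0],[0,0,-2]],[-1,[0.001,-0.04,0],[0,0,-2]],[-1,[0.0015,-0.055,0],[0,0,-2]],[-1,[0.002,-0.07,0],[0,0,-2]],[-1,[0.0025,-0.085,0],[0,0,-2]],[-1,[0.003,-0.1,0],[0,0,-2]],[-1,[0.0035,-0.108,0],[0,0,-2]],[-1,[0.0035,-0.113,0],[0,0,-2]],[-1,[0.0035,-0.113,0],[0,0,-2]]]'
python3 -m pendant '[[-1,[0,0,0.001],[0,0,0]],[-1,[0,0,0.002],[0,0,0]],[-1,[0,0,0.002],[0,0,0]],[-1,[0,0,0.002],[0,0,0]]]'
python3 - <<'E'
from h import *
a=viewer.snapshot("scene");b=viewer.snapshot("side")
cv2.imwrite("pics/s7a.png",a[:,:,::-1]);cv2.imwrite("pics/s7b.png",b[:,:,::-1])
E
```

```text
clock: 10.97
tool_pos: [0.5308, -0.0911, 0.0685]
orientation: [-180.0, 0.0, -6.6]
force: [-0.1, -0.1, -6.7]
opening: 0.0239
gripper_force: 30.0
clock: 11.3
tool_pos: [0.5308, -0.0921, 0.0675]
orientation: [-180.0, -0.1, -6.7]
force: [-3.9, 3.3, 3.7]
opening: 0.0237
gripper_force: 30.0
```

```bash
python3 -m pendant '[[1,[0,0,0],[0,0,0]],[1,[0,0,0],[0,0,0]],[1,[0,0,0],[0,0,0]],[1,[0,0,0],[0,0,0]],[1,[0,0,0],[0,0,0]],[1,[0,0,0],[0,0,0]],[1,[0,0,0],[0,0,0]],[1,[0,0,0],[0,0,0]],[1,[0,0,-0.01],[0,0,0]],[1,[0,0,-0.02],[0,0,0]]]'
python3 -m pendant '[[1,[0,0,-0.04],[0,0,0]],[1,[0,0,-0.08],[0,0,0]],[1,[0,0,-0.12],[0,0,0]],[1,[0,0,-0.15],[0,0,0]],[1,[0,0,-0.15],[0,0,0]],[1,[0,0,-0.15],[0,0,0]],[1,[0,0,-0.15],[0,0,0]]]'
python3 - <<'E'
from h import *
o=sensors.get_obs();p=viewer.camera_params("wrist");im=viewer.snapshot("wrist");np.save("w8.npy",p,allow_pickle=True)
print(o["tool_pos"],o["orientation"])
cv2.imwrite("pics/w8r.png",im[:,:,::-1]);cv2.imwrite("pics/w8.png",cv2.resize(im[:,:,::-1],(800,600),interpolation=cv2.INTER_CUBIC))
E
```

```text
clock: 12.23
tool_pos: [0.5303, -0.0917, 0.0869]
orientation: [180.0, 0.1, -6.6]
force: [0.3, 0.2, -0.1]
opening: 0.0843
gripper_force: 0.0
clock: 12.82
tool_pos: [0.5304, -0.0915, 0.2373]
orientation: [-180.0, -0.1, -6.6]
force: [-0.3, -0.4, -1.2]
opening: 0.0879
gripper_force: 0.0
[ 0.53037175 -0.0915346   0.23730662] [-1.79963134e+02 -5.18869591e-02 -6.64666178e+00]
```

View pics/w8.png

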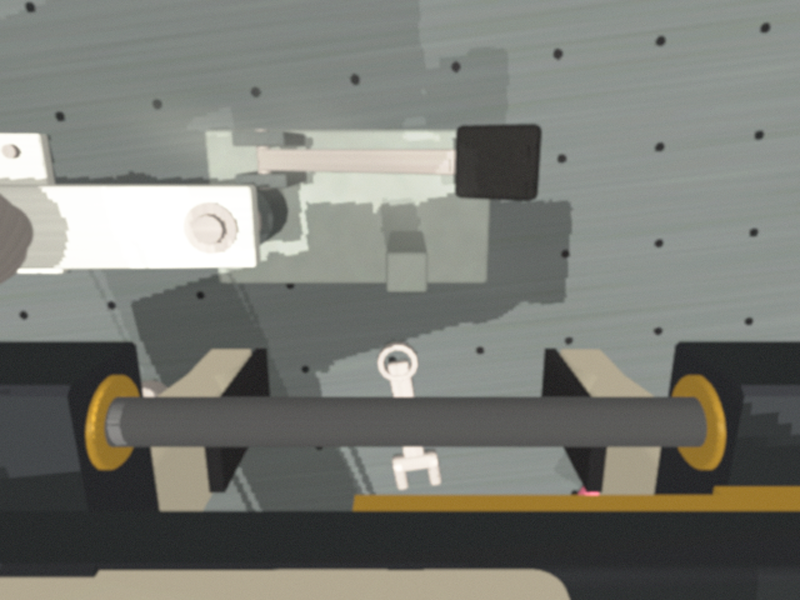

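The last view shows the jack beside the beam end. In 800x600 pixels the washer is at (211,228), the post top at (407,271), the paddle at (498,161) and the base corners at (206,131), (221,283) and (487,282).

```bash
python3 - <<'E'
from h import *
p=np.load("w8.npy",allow_pickle=True).item();f=lambda u,v,z:onz(p,u*.8,v*.8,z)[:2]
B=f(211,228,.113);P=f(407,271,.095);print("bolt",B,"post",P)
c=f(221,283,.012);d=f(487,282,.012);e=f(206,131,.012)
y=c-d;yaw=np.arctan2(y[1],y[0])-np.pi/2;print("base",c,d,e,"len",np.hypot(*y),"w",np.hypot(*(e-c)),"yaw",np.degrees(yaw))
Rz=lambda a:np.array([[np.cos(a),-np.sin(a)],[np.sin(a),np.cos(a)]])
M=Rz(yaw)
print("saddle by post",P-M@[-.027,-.105],"by corners",c-M@[-.055,.035],d-M@[-.055,-.165],e-M@[.055,.035])
bd=f(245,185,.110)-f(245,268,.110);print("beam yaw",np.degrees(np.arctan2(*(f(255,184,.109)-f(255,268,.109))[::-1])))
l1,l2=f(80,185,.114),f(255,184,.109);print("beam edge yaw",np.degrees(np.arctan2(*(l1-l2)[::-1]))-90)
by=np.radians(-6.7)+np.pi/2;print("pad",B+.0018*np.array([np.cos(by),np.sin(by)]))
print("paddle",f(498,161,.142), "exp rel", )
E
```

```text
bolt [0.57144739 0.0075666 ] post [ 0.53195794 -0.0930191 ]
base [0.51967563 0.04723263] [ 0.49771058 -0.14905912] [0.62712156 0.03526663] len 0.19751687622044764 w 0.1081101943522976 yaw -6.384835951569705
saddle by post [0.57046709 0.00832706] by corners [0.57044228 0.0063334 ] [0.57071842 0.00880112] [0.5685705  0.00660005]
beam yaw -10.864074840480537
beam edge yaw -6.503360710072229
pad [0.5716574 0.0093543]
paddle [ 0.58976807 -0.14191386] exp rel
```

The saddle is within about 2 mm of the pad centre, so I'll close the gripper and go above the paddle.

```bash
python3 -m pendant '[[-1,[0.02,0.013,0],[0,0,0]],[-1,[0.04,0.026,0],[0,0,0]],[-1,[0.0646,0.042,0.01],[0,0,0]],[-1,[0.0646,0.042,0.03],[0,0,0]],[-1,[0.0646,0.042,0.05],[0,0,0]],[-1,[0.0646,0.042,0.07],[0,0,0]],[-1,[0.0646,0.042,0.07],[0,0,0]],[-1,[0.0646,0.042,0.07],[0,0,0]],[-1,[0.0646,0.042,0.07],[0,0,0]],[-1,[0.0646,0.042,0.07],[0,0,0]]]'
python3 -m pendant '[[-1,[0,0,0.005],[0,0,0]],[-1,[0,0,0.01],[0,0,0]],[-1,[0,0,0.015],[0,0,0]],[-1,[0,0,0.02],[0,0,0]],[-1,[0,0,0.023],[0,0,0]],[-1,[0,0,0.026],[0,0,0]],[-1,[0,0,0.026],[0,0,0]]]'
```

```text
clock: 13.7
tool_pos: [0.5907, -0.1408, 0.1679]
orientation: [180.0, -0.1, -6.6]
force: [-0.3, -0.0, 1.1]
opening: 0.0266
gripper_force: 0.0
clock: 14.28
tool_pos: [0.59, -0.1408, 0.14]
orientation: [180.0, 0.0, -6.6]
force: [0.8, 0.3, 1.6]
opening: 0.0002
gripper_force: 0.9
```

```bash
python3 -m pendant '[[-1,[0,0.0025,0.004],[0,0,0]],[-1,[0,0.0045,0.008],[0,0,0]],[-1,[0,0.0065,0.012],[0,0,0]],[-1,[0,0.0085,0.016],[0,0,0]],[-1,[0,0.01,0.02],[0,0,0]],[-1,[0,0.0115,0.024],[0,0,0]],[-1,[0,0.0115,0.024],[0,0,0]]]'
python3 -m pendant '[[-1,[0,0.001,0.004],[0,0,0]],[-1,[0,0.0025,0.008],[0,0,0]],[-1,[0,0.0035,0.012],[0,0,0]],[-1,[0,0.0048,0.016],[0,0,0]],[-1,[0,0.0058,0.02],[0,0,0]],[-1,[0,0.0065,0.024],[0,0,0]],[-1,[0,0.007,0.028],[0,0,0]],[-1,[0,0.0075,0.031],[0,0,0]],[-1,[0,0.0075,0.031],[0,0,0]]]'
```

```text
clock: 14.87
tool_pos: [0.5888, -0.1523, 0.116]
orientation: [-180.0, -0.0, -6.6]
force: [-0.2, 4.5, 4.4]
opening: 0.0004
gripper_force: 2.5
clock: 15.62
tool_pos: [0.588, -0.1597, 0.0851]
orientation: [180.0, -0.0, -6.6]
force: [0.7, 5.7, 5.7]
opening: 0.0005
gripper_force: 2.8
```

```bash
python3 -m pendant '[[-1,[0,-0.001,0.003],[0,0,0]],[-1,[0,-0.0015,0.006],[0,0,0]],[-1,[0,-0.002,0.009],[0,0,0]],[-1,[0,-0.002,0.01],[0,0,0]],[-1,[0,-0.002,0.01],[0,0,0]]]'
python3 - <<'E'
from h import *
p=viewer.camera_params("wrist")
for n in("scene","side","wrist"): cv2.imwrite(f"pics/z_{n}.png",viewer.snapshot(n)[:,:,::-1])
def bolt(n,f,old):
    a=cv2.imread(old,0);b=cv2.imread(f"pics/z_{n}.png",0)
    return a,b
# beam-rise check: track washer patch by template in both fixed views
q=[]
for n,uv,old in(("scene",(336,294),"pics/scene0.png"),("side",(256,220),"pics/side0.png")):
    a=cv2.imread(old,0);b=cv2.imread(f"pics/z_{n}.png",0);u,v=uv
    t=a[v-9:v+10,u-9:u+10];w=b[v-30:v+31,u-30:u+31];r=cv2.matchTemplate(w,t,cv2.TM_CCOEFF_NORMED);_,m,_,l=cv2.minMaxLoc(r)
    uv2=(u-30+l[0]+9,v-30+l[1]+9);print(n,uv2,round(m,2));q.append(ray(viewer.camera_params(n),*uv2))
print("bolt now",tri(*q))
E
```

```text
clock: 16.03
tool_pos: [0.588, -0.1593, 0.076]
orientation: [179.9, -0.0, -6.6]
force: [0.9, -3.4, 5.4]
opening: 0.0005
gripper_force: 3.2
scene (337, 289) 0.91
side (255, 213) 0.8
bolt now [0.56960885 0.00822987 0.13208693]
```

```bash
python3 -m pendant '[[-1,[0,0.0007,0.001],[0,0,0]],[-1,[0,0.001,0.002],[0,0,0]],[-1,[0,0.001,0.002],[0,0,0]]]'
python3 -m pendant '[[-1,[0,0,0.001],[0,0,0]],[-1,[0,0,0.002],[0,0,0]],[-1,[0,0,0.002],[0,0,0]],[-1,[0,0,0.002],[0,0,0]]]'
```

```text
clock: 16.43
tool_pos: [0.588, -0.1595, 0.074]
orientation: [180.0, -0.0, -6.6]
force: [0.1, 1.2, 6.3]
opening: 0.0002
gripper_force: 3.3
clock: 16.77
tool_pos: [0.5881, -0.1595, 0.0729]
orientation: [179.9, -0.0, -6.6]
force: [-2.5, 1.1, 12.2]
opening: 0.0003
gripper_force: 6.0
```

```bash
python3 -m pendant '[[-1,[0,0,0.0005],[0,0,0]],[-1,[0,0,0.0005],[0,0,0]],[-1,[0,0,0.0005],[0,0,0]],[-1,[0,0,0.0005],[0,0,0]],[-1,[0,0,0.0005],[0,0,0]],[-1,[0,0,0.0005],[0,0,0]]]'
python3 - <<'E'
from h import *
q={}
for n in("scene","side"):
    b=cv2.cvtColor(viewer.snapshot(n),cv2.COLOR_RGB2GRAY)
    for k,uv,d,old in(("bolt",(336,294),9,0),("bolt",(256,220),9,0)):
        if (n=="scene")!=(uv[0]==336): continue
        u,v=uv;a=cv2.imread(f"pics/{n}0.png",0);f=4
        t=cv2.resize(a[v-9:v+10,u-9:u+10],None,fx=f,fy=f,interpolation=cv2.INTER_CUBIC);w=cv2.resize(b[v-25:v+26,u-25:u+26],None,fx=f,fy=f,interpolation=cv2.INTER_CUBIC)
        _,m,_,l=cv2.minMaxLoc(cv2.matchTemplate(w,t,cv2.TM_CCOEFF_NORMED));uv2=(u-16+l[0]/f,v-16+l[1]/f);print(n,uv2,round(m,2));q[n]=ray(viewer.camera_params(n),*uv2)
print("bolt rise mm",(tri(*q.values())[2]-.1126)*1e3)
o=sensors.get_obs();print(o["tool_pos"],o["force"],o["clock"])
E
```

```text
clock: 17.27
tool_pos: [0.5881, -0.1595, 0.0727]
orientation: [179.9, -0.0, -6.6]
force: [-2.3, 1.5, 13.8]
opening: 0.0006
gripper_force: 7.2
scene (336.75, 288.5) 0.91
side (255.0, 213.0) 0.8
bolt rise mm 19.95166897030026
[ 0.58809399 -0.15954747  0.0726675 ] [-2.17194613  3.05913502 14.23811086] 17.3667
```

The bolt has risen about 19–20 mm, which is level, and the handle is hard against its stop at 14 N.

```bash
python3 -c "
from plant import workorder;print(workorder.close_job())"
```

```text
the job is handed in; nothing more can be done
None
```

I handed the job in at about 17.4 s: the ring weight sits on the peg, the jack is within about 2 mm of centre under the lift pad, and the handle is held at its stop (about 14 N) with the beam up about 20 mm, i.e. level; no verdict was returned.

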